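Warm the honey: jar on the plate, dial to the mark

ROBOT

A 6-joint arm with a two-finger parallel gripper is mounted at the origin on the work surface. World frame = base frame: x ahead of the robot, y to its left, z up, the work surface at z = 0. Lengths are in mm, angles in rad, forces in N, time in s.
With the tool pointing down it reaches from about 275 to 1000 mm from the base axis. Payload 8.4 kg.
Tool frame: the origin (TCP) lies at the centre of the arm's flange, where the gripper is bolted on; the fingertips stand r.tip_extent ahead of it and the grasp point (between the pads) lies 155 mm ahead of it (r.tip_extent is the distance from the TCP to the fingertips, in mm); z points along the fingers, y is the direction in which the jaws open and shut (so a half turn about z gives the same grasp; the last joint's range is limited). The gripper opens to 85 mm and grips with 20 to 120 N. Pads are 22 mm wide; open, the fingers measure 114 mm over their backs; the gripper's body (76 mm by 85 mm) begins 54 mm behind the grasp point. The pads swing forward as they close: fully open they stand 13 mm farther back than shut.
Start: joints at [-1.125, 0.353, 1.633, -0, 1.155, -0.002], TCP at [270.614, -563.38, 404.681] pointing down, gripper open.
Joint ranges: [-2.63, 2.63], [-0.92, 2.1], [0.06, 2.66], [-1.3, 4.44], [0, 2.69], [-3.02, 3.02]. Speed limits (rad/s): [2.22, 2.22, 2.79, 3.14, 3.14, 3.14].

INTERFACE

Orientations are given as [roll, pitch, yaw] about the fixed x, y, z axes, in that order (R = Rz(yaw) Ry(pitch) Rx(roll)).
In Python, from rig import sense, grab_frame, job, r gives the robot as it stands. The module is installed in compiled form; this text tells all that it offers.
- The arm moves only by the shell command python3 -m creep 'ROWS' [FORCE]. ROWS is JSON, a list of rows, each a list of 7 numbers: the turn, a rotation vector about the tool's x, y, z in rad, then the shift along the tool's x, y, z in mm, then the closure, from 0 (fully open) to 1 (shut). In form: [[wx, wy, wz, dx, dy, dz, fingers], ...]. A call has 1 to 10 rows; each row shifts and turns the pose as measured when the row begins, along the tool's axes as they then stand; what a row does not reach is not made up. A row lasts 1/12 s, in which the tool goes at most 41.7 mm and 7.16 degrees, less where a joint would pass 70% of its speed; a pose out of reach is approached as far as the arm can. A call with a gripper value outside its range is refused whole. The fingers move at their own pace and stop on an object; FORCE is the grip in N (left out, the last holds). Time passes only in rows, so rows that do not move let the fingers close. It gives the time, the measured TCP pose, the force and the opening at its end, in the units of the state.
- sense(): the state, without advancing time (a new reading comes with each control period).
- grab_frame(name): name is "side" or "top" or "wrist"; returns a dict with "color" (384x512x3 uint8, red, green, blue), "mtx" (3x3 intrinsics, pixels), "T" (4x4, takes a point from camera to world coordinates). Camera axes: x right, y down, z forward; pixel columns grow to the right and rows downward; lengths in mm; the calibration is good to about 2 mm. A picture is of the moment at which its call begins. There is no depth.
- job.sign_off(): hands the job in, once; it reports no verdict.
The state is a dict: "clock": time; "qpos": joint angles; "qvel": joint speeds; "joint_efforts": joint torques, N m; "eef_pos": TCP position; "tcp_rot": TCP orientation; "contact_force": force on the tool from outside, world axes, zero at the start; "wrist_torque": the same for the moment, N m; "opening": opening from 0.0 (shut) to 1.0 (fully open).
Only numpy, scipy, OpenCV 4.12 (cv2) and the standard library are available. Lean on these libraries where they do the work, as an engineer would, in place of code of your own. Each camera call takes 0.05 s, during which the arm holds its last target.

TASK

Stand the honey jar upright on the round steel plate of the warmer, its whole foot on the plate, setting it down gently. Then turn the warmer's dial until its white pointer line, at the red-striped end of its grip bar, points at the orange mark, within the mark's width, and let go. Do not push the tea things about.

Things in the scene. Friction and masses are not known exactly. Their poses are not given: they have to be found in the camera images.
- warmer: White ceramic honey warmer, fixed, 150 mm wide. Origin on the table straight below the round plate's centre; x from front to back (away from the robot), y left, z up. Deck 75 mm high from x -65 to +75 mm; before it a control face slopes down to the robot at 35 deg from level, from the deck's front edge to 12 mm high at x -155 mm. The dial is at its middle: x -110, y 0, z 44 mm.
- plate_center (a point): Centre of the top of the warmer's round steel plate, 100 mm in diameter, raised 5 mm from the deck, its top 80 mm above the table. Axes as warmer.
- jar_center (a point): Centre of the honey jar, loose: amber glass, round, 56 mm in diameter at its widest, 80 mm tall, brass screw lid on top; about 0.3 kg. The point lies on its axis 40 mm above its foot; z points up its axis.
- jar: The same honey jar; the origin is the centre of its foot.
- dial_grip (a point): Dial on the sloping face: black disc 66 mm across, 5 mm thick, with an aluminium grip bar 14 mm thick, 44 mm long, 4 to 35 mm off the face, red stripe on its pointer end. Point on the dial's axis 22 mm off the face; turns with the dial: z = axis (out of the face, leaning 35 deg from vertical to the robot), y along the bar to the pointer end, x across the bar.
- dial (a joint): Dial angle in rad, growing clockwise looking at the face, stops at 0 and 3.2. At 0 the pointer points to the warmer's +y (left), at 1.57 up the slope (away from the robot), at 3.14 right. It stays where left (friction 0.06 N m) and starts 0.5 to 2.7 rad anticlockwise of the mark.
- pointer_tip (a point): End of the dial's white pointer line, 36 mm from the dial's axis and 4 mm off the face; turns with the dial, same axes as dial_grip.
- mark_tip (a point): Inner edge, middle, of the orange mark: a thin flat tab 10 mm wide, 12 mm long on the dark scale round the dial; touch cannot move it; its place on the scale varies. Point 36 mm from the dial's axis, 4 mm off the face: the pointer tip meets it when the dial is set. z = dial's axis, y from the axis to the mark.
- teapot: White porcelain teapot with closed lid, loose, 220 mm over spout and handle, body 148 mm across, 137 mm tall; origin at the centre of its foot, spout towards its x.
- cup1: White cup, 82 mm across, 58 mm tall, on a saucer; origin at the centre of its foot, handle to its y.
- cup2: Second white cup, as the first.
- saucer1: White saucer under the first cup, 128 mm across, 10 mm thick; origin under its centre.
- saucer2: White saucer under the second cup, as the first.
- strainer: Steel tea strainer, loose: bowl 68 mm across and 24 mm tall, handle to its -x, 105 mm long from the bowl's axis; origin under the bowl's centre.
- box: Small wooden box with sliding door in its top, loose, 85 x 130 x 67 mm; origin under its centre.
Not all that is in view belongs to the job. What is meant by the jar is not pink or turquoise, and is the smaller of those in its own colour.

How it is judged (in metres and radians):
On the way, in this order (a step that is already met when the one before it is completed fails the run):
1. the honey jar stands upright on the warmer's plate, its whole foot on it, let go (horizontal distance between jar_center and plate_center below 0.022 m and angle between jar_center's own z axis and vertical below 0.1 rad and z of jar_center in the frame of plate_center between 0.036 and 0.044 m and linear speed of jar below 0.02 m/s and contact force between jar and the fingers below 0.1 N), for 0.2 s.
2. the dial's pointer stands within the width of the orange mark (distance between pointer_tip and mark_tip below 0.005 m and velocity of joint dial between -0.05 and 0.05 rad/s), for 0.2 s.
At the end, for the whole second after the job is handed in: The jar stands upright (within 0.1 rad) and at rest on the warmer's plate, its axis within 22 mm of the plate's centre, and the dial is still, its pointer tip within 5 mm (about 8 degrees) of the middle of the orange mark; both are let go (all of step 1 and all of step 2); the robot touches nothing.
It fails at once if a bystander (teapot, cup, saucer, strainer or box) is pushed more than 20 mm (distance of any of teapot, cup1, cup2, saucer1, saucer2, strainer, box from where it was at the start of the episode above 0.02 m).
It fails at once if the jar is tipped by more than 40 degrees (angle between jar_center's own z axis and vertical above 0.7 rad).
It fails at once if the jar is let fall freely (by more than about 1 cm) (linear speed of jar above 0.45 m/s and contact force between jar and anything else below 0.1 N).
It fails at once if the jar is banged onto the warmer (over 60 N) (contact force between jar and warmer above 60 N).
It also fails if it takes over 72 s, if anything falls off the work surface, if the arm or the gripper's body presses on something with over 40 N, if the wrist force passes 120 N, or if a joint passes its speed limit or range.

## Working session

There is one attempt and no reset: what is moved stays moved. The work goes in short steps, Python scripts to look and compute and a shell command to move; the robot and the scene stay as the last step left them, time stands still between calls to the robot, and variables do not carry over. Pictures are saved under pics/ and viewed, and the job is handed in when it is done.

```bash
mkdir -p pics; ls
python3 - <<'E'
from rig import sense, grab_frame, r
import cv2,numpy as np,pickle
print(sense(), r.tip_extent)
F={}
for n in ["side","top","wrist"]:
    f=grab_frame(n);F[n]=f
    cv2.imwrite(f"pics/{n}0.png",cv2.resize(f["color"][:,:,::-1],(800,600)))
    print(n,f["mtx"].tolist(),f["T"].round(3).tolist())
pickle.dump(F,open("f0.pkl","wb"))
E
```

```text
pics
{'clock': 0.0, 'qpos': array([-1.12538150e+00,  3.53643075e-01,  1.63412433e+00, -1.10358562e-06,
        1.15520981e+00, -2.40771818e-03]), 'qvel': array([-0.00040086, -0.00030028, -0.00017045, -0.0010622 ,  0.00154924,
        0.00049242]), 'joint_efforts': array([-1.16462135e-03, -6.05257416e+01, -3.42063403e+01, -7.06985020e-05,
        9.58168617e-03,  1.32217458e-06]), 'eef_pos': array([ 270.52237691, -563.16167621,  403.96888256]), 'tcp_rot': array([-3.14020810e+00, -2.32459483e-06,  4.47822995e-01]), 'contact_force': array([-0.21335857,  0.32148185, -0.47731848]), 'wrist_torque': array([-0.02484703, -0.01187528, -0.02574184]), 'opening': 1.0007481690807332} 173.4
side [[388.5873993576675, 0.0, 262.0956401887756], [0.0, 388.5873993576675, 188.65502464927647], [0.0, 0.0, 1.0]] [[-0.916, -0.299, 0.269, 276.191], [-0.402, 0.71, -0.579, 635.292], [-0.018, -0.638, -0.77, 974.896], [0.0, 0.0, 0.0, 1.0]]
top [[372.49963209474055, 0.0, 250.87123449498264], [0.0, 372.49963209474055, 192.5078926234566], [0.0, 0.0, 1.0]] [[-0.001, -0.994, 0.11, 465.758], [-1.0, -0.0, -0.008, -31.365], [0.008, -0.11, -0.994, 1151.852], [0.0, 0.0, 0.0, 1.0]]
wrist [[343.9076562035684, 0.0, 254.3639795910452], [0.0, 343.9076562035684, 193.4204051379114], [0.0, 0.0, 1.0]] [[0.433, -0.865, -0.253, 333.398], [-0.901, -0.416, -0.12, -530.899], [-0.001, 0.281, -0.96, 374.261], [0.0, 0.0, 0.0, 1.0]]
```

View pics/side0.png

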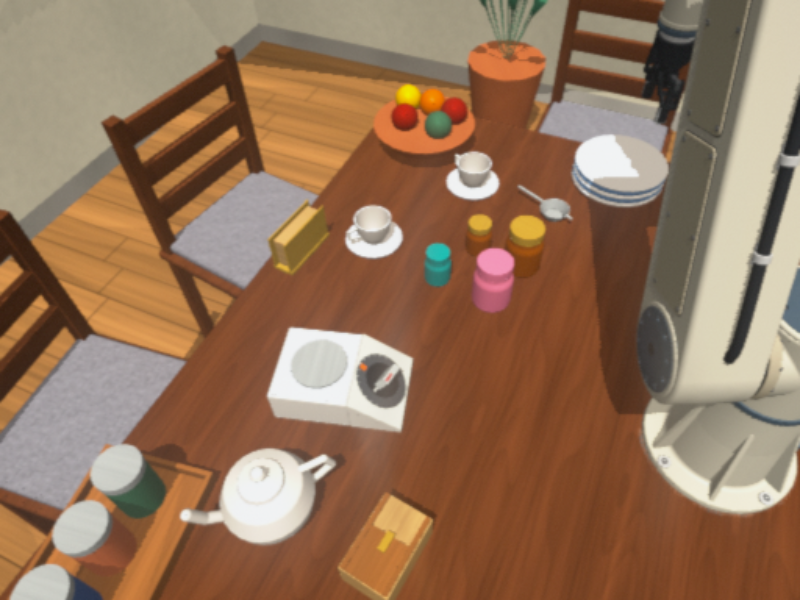

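View pics/top0.png

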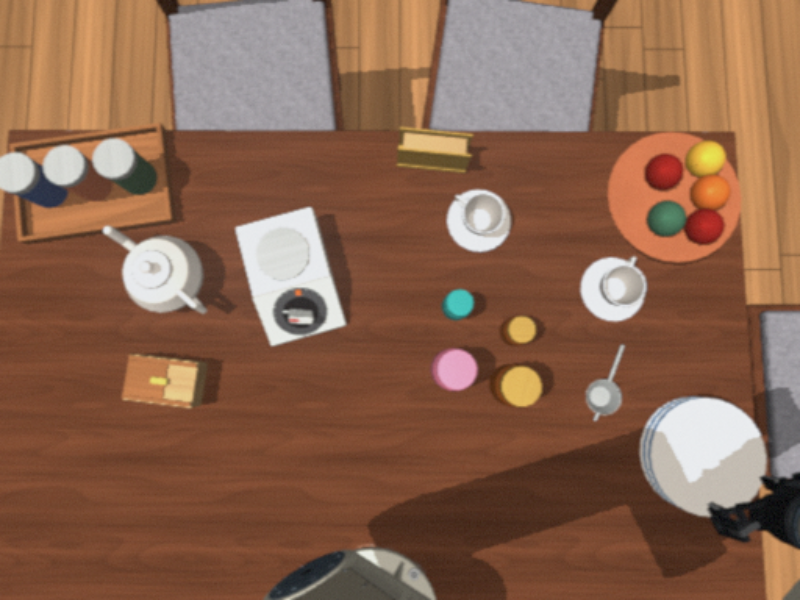

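View pics/wrist0.png

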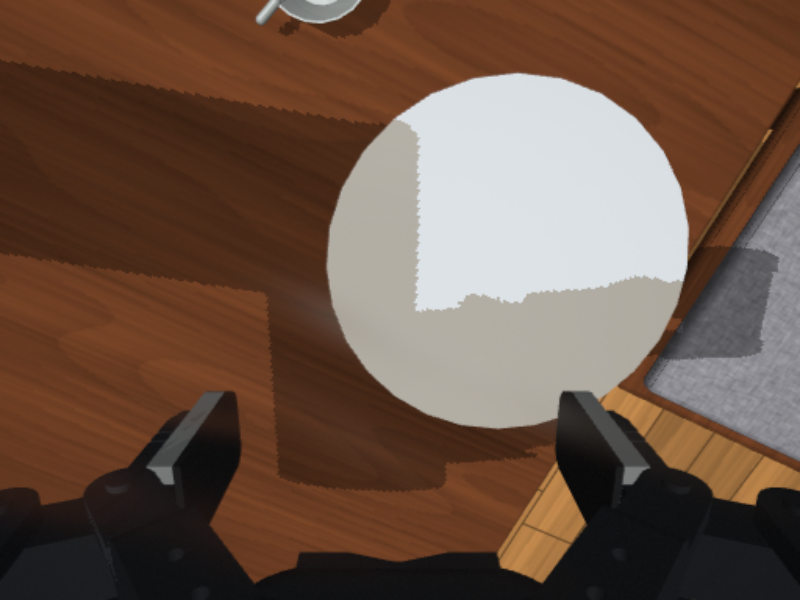

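The pictures show four jars. In top-view pixels (800x600 view) they are teal (459,304), pink (455,369), large amber (521,386) and small amber (521,330). The smaller amber one at (521,330) fits the description. I'll check it in a close crop and measure.

```bash
cat > h.py <<'E'
import numpy as np,cv2
def ray(f,u,v):
    K,T=f["mtx"],f["T"]; d=T[:3,:3]@np.linalg.solve(K,[u,v,1.0]); return T[:3,3],d/np.linalg.norm(d)
def onz(f,u,v,z):
    o,d=ray(f,u,v); return o+d*(z-o[2])/d[2]
def proj(f,p):
    T=f["T"]; c=T[:3,:3].T@(np.asarray(p,float)-T[:3,3]); q=f["mtx"]@c; return q[:2]/q[2]
def blobs(im,lo,hi,box,amin=20):
    x0,y0,x1,y1=box; h=cv2.cvtColor(im,cv2.COLOR_RGB2HSV); m=np.zeros(h.shape[:2],np.uint8)
    m[y0:y1,x0:x1]=cv2.inRange(h,lo,hi)[y0:y1,x0:x1]
    n,l,s,c=cv2.connectedComponentsWithStats(m)
    return m,[(c[i].round(2),s[i].tolist()) for i in range(1,n) if s[i][4]>=amin]
E
python3 - <<'E'
import pickle,cv2,numpy as np
from h import *
F=pickle.load(open("f0.pkl","rb"));t=F["top"]["color"];s=F["side"]["color"]
a=cv2.resize(t[120:270,130:420],None,fx=2.75,fy=2.75,interpolation=cv2.INTER_CUBIC)
cv2.imwrite("pics/tc.png",a[:,:,::-1])
a=cv2.resize(s[130:210,260:370],None,fx=5,fy=5,interpolation=cv2.INTER_CUBIC);b=cv2.resize(s[200:285,160:280],None,fx=5,fy=5,interpolation=cv2.INTER_CUBIC)
cv2.imwrite("pics/sc.png",a[:,:,::-1]);cv2.imwrite("pics/sw.png",b[:,:,::-1])
for n,box in(("top",(280,170,370,280)),("side",(280,120,360,180))):
    m,b=blobs(F[n]["color"],(17,120,120),(30,255,255),box)
    for c,st in b: print(n,c,st,onz(F[n],*c,80).round(1))
E
```

```text
top [333.55 210.55] [325, 202, 18, 18, 262] [ 531.7 -278.1   80. ]
top [333.11 246.79] [320, 234, 27, 27, 559] [ 428.2 -274.2   80. ]
side [306.81 143.32] [300, 137, 15, 14, 170] [ 531.  -273.2   80. ]
side [337.02 147.36] [326, 138, 23, 20, 381] [ 433.8 -293.2   80. ]
```

View pics/tc.png

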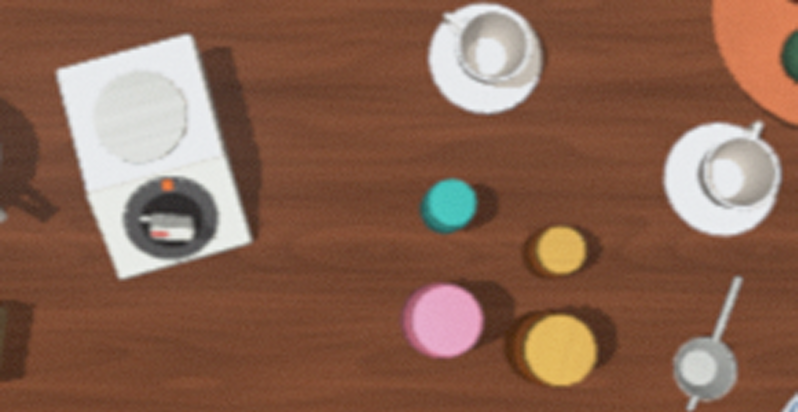

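View pics/sc.png

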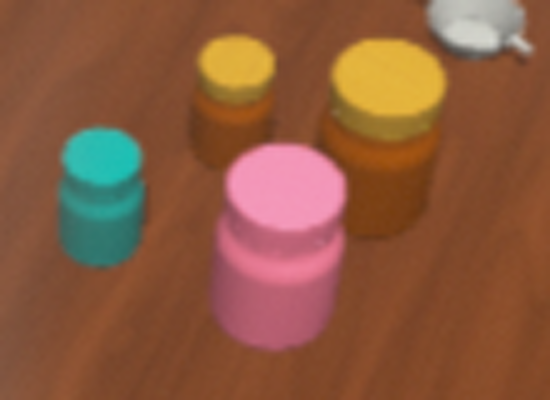

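View pics/sw.png

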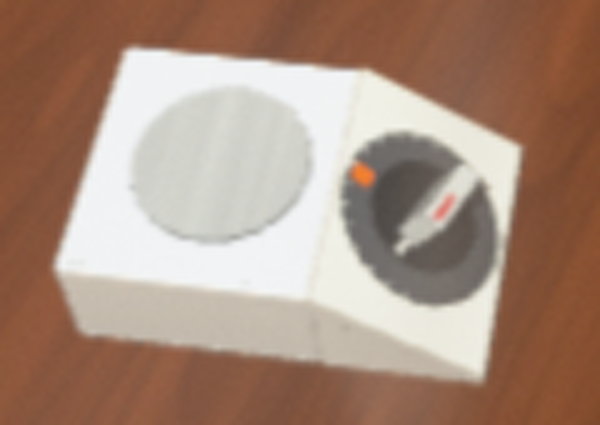

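Confirmed: the small amber jar (crop (560,250)) has a clearly smaller lid than the large amber one at (560,350), and it stands at about (532,-276). I'll move above it.

```bash
python3 -m creep '[[0,0,0,20,-8,4,0],[0,0,0,36,-14.5,7.4,0],[0,0,0,36,-14.5,7.4,0],[0,0,0,36,-14.5,7.4,0],[0,0,0,36,-14.5,7.4,0],[0,0,0,36,-14.5,7.4,0],[0,0,0,36,-14.5,7.4,0],[0,0,0,36,-14.5,7.4,0],[0,0,0,36,-14.5,7.4,0],[0,0,0,36,-14.5,7.4,0]]'
python3 - <<'E'
from rig import sense
s=sense();print(s['clock'],s['eef_pos'],s['tcp_rot'])
E
```

```text
clock: 0.98
eef_pos: [525.8, -284.4, 329.8]
tcp_rot: [3.139, 0.002, 0.436]
contact_force: [0.3, -0.3, 1.1]
opening: 0.997
0.9833 [ 525.81947712 -284.40175156  329.77850461] [3.13909419e+00 2.38694029e-03 4.36239652e-01]
```

```bash
python3 -m creep '[[0,0,0,0,0,0,0]]' >/dev/null
python3 - <<'E'
from rig import sense, grab_frame
from h import *
import pickle
f=grab_frame("wrist");pickle.dump((f,sense()),open("f1.pkl","wb"))
print(sense()['eef_pos'],sense()['tcp_rot'])
cv2.imwrite("pics/w1.png",cv2.resize(f["color"][:,:,::-1],(800,600)))
m,b=blobs(f["color"],(17,110,90),(30,255,255),(0,0,512,384),200)
for c,st in b: print(c,st,onz(f,*c,80))
E
```

```text
[ 527.65902384 -281.34145351  328.61327659] [3.14075988e+00 2.84199895e-03 4.40474311e-01]
[254.79 194.28] [218, 157, 75, 75, 4377] [ 533.69299236 -275.9788175    80.        ]
[181.63 324.15] [133, 280, 96, 94, 6149] [ 419.18292953 -269.65666206   80.        ]
```

View pics/w1.png

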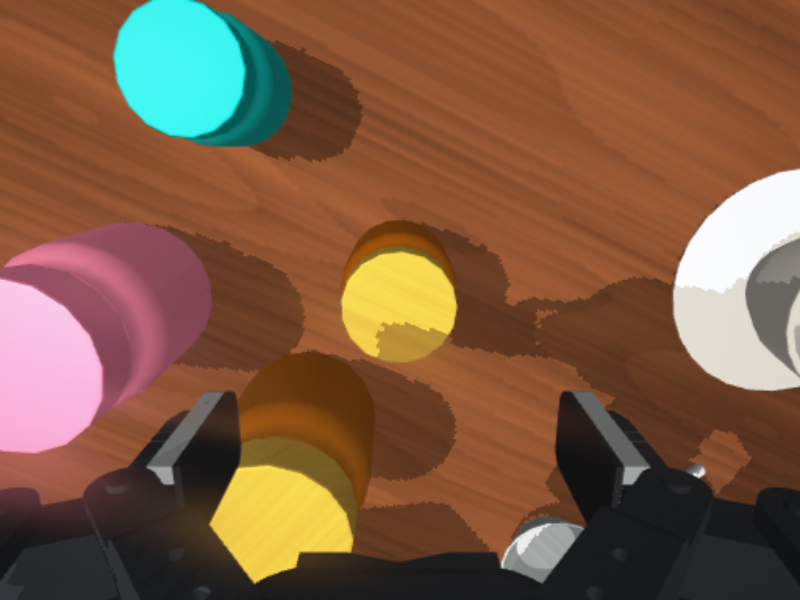

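The wrist view shows the small amber lid at about (400,305), with both fingers clear of the large amber and pink jars. The jar centre is about (533.3,-276.2). I'll align and descend.

```bash
python3 -m creep '[[0,0,0,4.5,-1.2,12,0],[0,0,0,3,-1,20,0],[0,0,0,0,0,22,0],[0,0,0,0,0,22,0],[0,0,0,0,0,22,0],[0,0,0,0,0,18,0],[0,0,0,0,0,10,0],[0,0,0,0,0,0,0]]'
```

```text
clock: 1.78
eef_pos: [530.0, -281.4, 194.8]
tcp_rot: [3.138, 0.003, 0.435]
contact_force: [-1.2, 0.6, -0.4]
opening: 1.003
```

```bash
python3 -m creep '[[0,0,0,4,-3.3,2,0],[0,0,0,2,0,0,0],[0,0,0,0,0,0,0]]'
python3 - <<'E'
from rig import grab_frame
import cv2
f=grab_frame("wrist");cv2.imwrite("pics/w2.png",cv2.resize(f["color"][:,:,::-1],(800,600)))
E
```

```text
clock: 2.03
eef_pos: [533.7, -277.1, 193.1]
tcp_rot: [3.138, 0.003, 0.432]
contact_force: [-0.6, 1.6, -0.2]
opening: 1.002
```

View pics/w2.png

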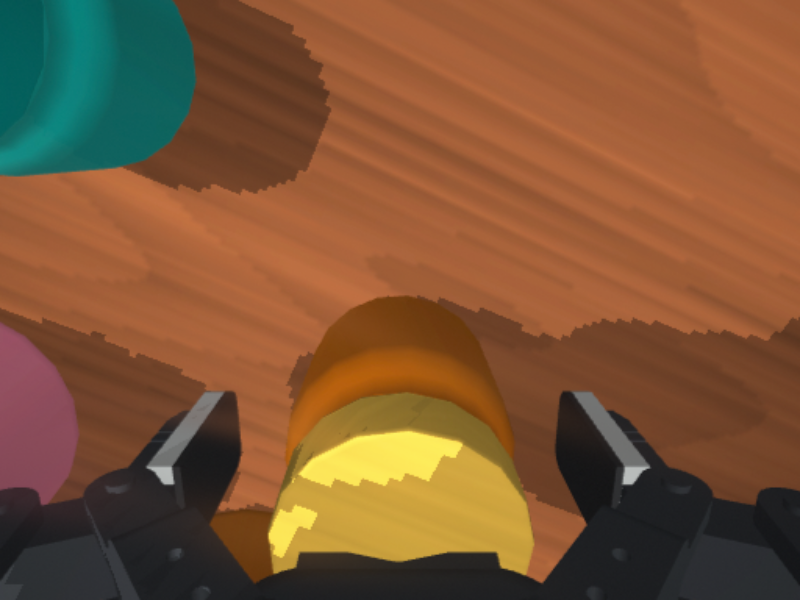

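The jar lid (400,500) is centred between the pads (220 and 585). I'll close.

```bash
python3 -m creep '[[0,0,0,0,0,0,0.3],[0,0,0,0,0,0,0.5],[0,0,0,0,0,0,0.6],[0,0,0,0,0,0,0.7],[0,0,0,0,0,0,0.7],[0,0,0,0,0,0,0.7]]' 35
python3 - <<'E'
from rig import grab_frame
import cv2
f=grab_frame("wrist");cv2.imwrite("pics/w3.png",cv2.resize(f["color"][:,:,::-1],(800,600)))
E
```

```text
clock: 2.58
eef_pos: [534.7, -277.1, 196.6]
tcp_rot: [3.134, -0.0, 0.433]
contact_force: [-0.7, 0.3, -1.3]
opening: 0.646
```

View pics/w3.png

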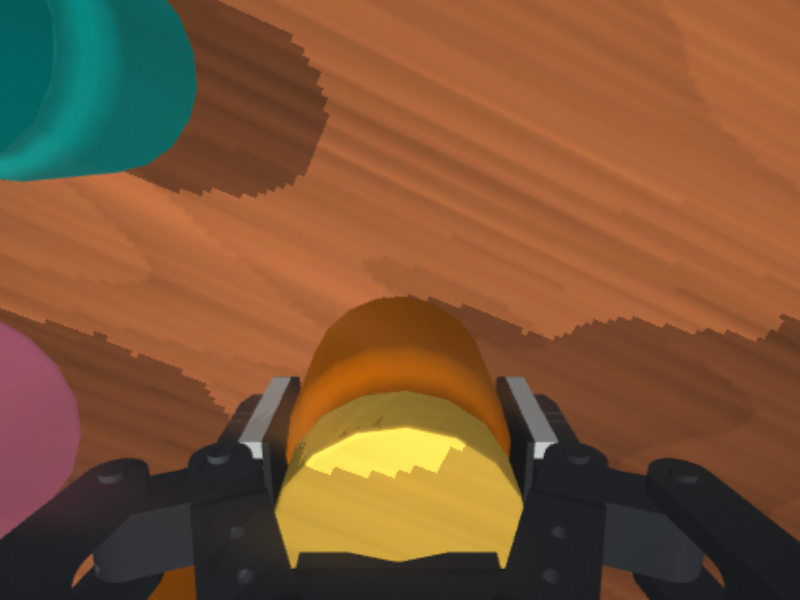

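Gripped: the opening of 0.646 is about 55 mm, and the pads sit on the glass. Next I'll lift straight up and locate the warmer.

```bash
python3 -m creep '[[0,0,0,0,0,-6,0.7],[0,0,0,0,0,-15,0.7],[0,0,0,0,0,-22,0.7],[0,0,0,0,0,-22,0.7],[0,0,0,0,0,-22,0.7],[0,0,0,0,0,-22,0.7],[0,0,0,0,0,-22,0.7],[0,0,0,0,0,-15,0.7],[0,0,0,0,0,-8,0.7],[0,0,0,0,0,0,0.7]]' 45
python3 - <<'E'
import pickle
from h import *
from scipy.optimize import least_squares
F=pickle.load(open("f0.pkl","rb"))
T=[((57,70),(75,75,75)),((190,35),(75,-75,75)),((90,190),(-65,75,75)),((220,157),(-65,-75,75)),((120,278),(-155,75,12)),((250,240),(-155,-75,12))]
S=[((125,47),(75,-75,75)),((57,267),(75,75,75)),((365,68),(-65,-75,75)),((312,302),(-65,75,75)),((521,147),(-155,-75,12)),((490,367),(-155,75,12))]
obs=[]
for n,L,sc,o in(("top",T,2.75,(130,120)),("side",S,5,(160,200))):
    g=cv2.cvtColor(F[n]["color"],cv2.COLOR_RGB2GRAY)
    for p,m in L:
        q=(np.array(p)+.5)/sc-.5+o
        obs.append((n,q,np.array(m,float)))
def W(v,m):
    c,s=np.cos(v[2]),np.sin(v[2]); return np.array([v[0]+c*m[0]-s*m[1],v[1]+s*m[0]+c*m[1],m[2]])
def res(v,use): return np.concatenate([proj(F[n],W(v,m))-q for n,q,m in obs if n in use])
for use in (("top",),("side",),("top","side")):
    k=least_squares(res,[600,150,0],args=(use,));print(use,k.x.round(3),k.fun.round(1).reshape(-1,2).tolist())
E
```

```text
clock: 3.47
eef_pos: [532.8, -275.5, 357.9]
tcp_rot: [3.139, 0.004, 0.433]
contact_force: [0.5, -0.6, -2.3]
opening: 0.635
('top',) [6.74243e+02 1.65772e+02 2.70000e-01] [[-0.7, -0.6], [0.3, -1.1], [-1.2, 1.3], [1.5, -0.3], [-0.1, -0.0], [0.2, 0.7]]
('side',) [6.73496e+02 1.65026e+02 2.88000e-01] [[0.3, -0.3], [-0.3, 0.7], [-0.2, -0.1], [0.5, -0.9], [0.1, -0.6], [-0.4, 1.1]]
('top', 'side') [6.73793e+02 1.65388e+02 2.79000e-01] [[-0.7, -0.2], [0.2, -1.1], [-0.8, 1.6], [1.8, -0.4], [0.5, 0.2], [0.7, 0.5], [0.4, -0.4], [-0.7, 0.6], [-0.1, 0.1], [0.0, -0.6], [0.2, -0.2], [-0.9, 1.6]]
```

The warmer is at (673.8,165.4) with yaw 0.279, and the two views agree to within 1 mm. I'll carry the jar over.

```bash
python3 -m creep '[[0,0,0,8,-9,0,0.7],[0,0,0,17,-18,0,0.7],[0,0,0,24,-26,0,0.7],[0,0,0,24,-26,0,0.7],[0,0,0,24,-26,0,0.7],[0,0,0,24,-26,0,0.7],[0,0,0,24,-26,0,0.7],[0,0,0,24,-26,0,0.7],[0,0,0,24,-26,0,0.7],[0,0,0,24,-26,0,0.7]]' 45; python3 -m creep '[[0,0,0,24,-26,0,0.7],[0,0,0,20,-22,0,0.7],[0,0,0,16,-18,0,0.7],[0,0,0,8,-9,0,0.7],[0,0,0,0,0,0,0.7],[0,0,0,0,0,0,0.7]]';python3 - <<'E'
from rig import grab_frame,sense
import cv2,pickle
f=grab_frame("wrist");pickle.dump((f,sense()),open("f4.pkl","wb"));cv2.imwrite("pics/w4.png",cv2.resize(f["color"][:,:,::-1],(800,600)))
E
```

```text
clock: 4.3
eef_pos: [630.5, 40.8, 344.4]
tcp_rot: [-3.137, 0.017, 0.423]
contact_force: [0.7, 0.1, -2.9]
opening: 0.644
clock: 4.8
eef_pos: [660.0, 153.3, 333.4]
tcp_rot: [-3.132, 0.028, 0.431]
contact_force: [0.7, 0.1, -2.6]
opening: 0.637
```

View pics/w4.png

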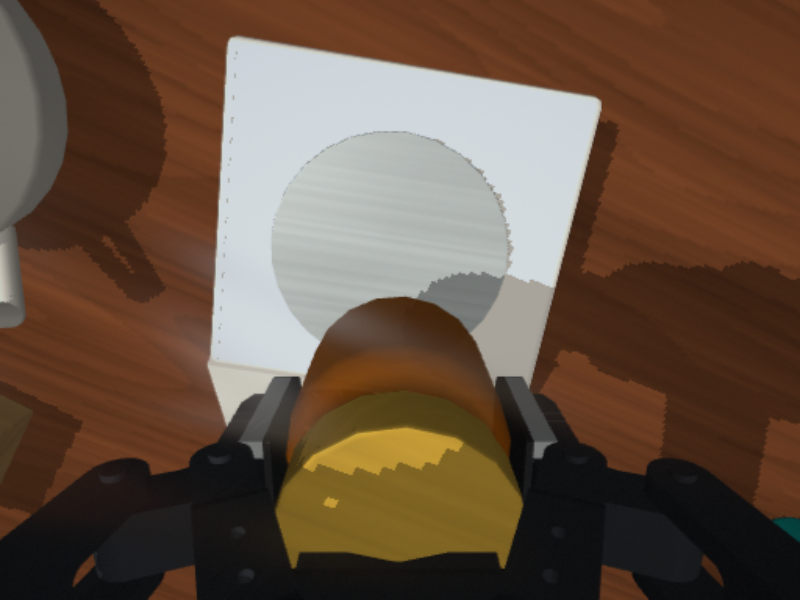

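The plate ring (about (272,243) to (510,235), top (390,131)) is ahead of the held jar. I'll measure it and work out the correction.

```bash
cat > corr.py <<'E'
from rig import sense
import numpy as np,sys
from scipy.spatial.transform import Rotation as R
def corr(target,rpy):
    s=sense();Rn=R.from_euler('xyz',s['tcp_rot']);Rd=R.from_euler('xyz',rpy)
    w=(Rn.inv()*Rd).as_rotvec(); d=Rn.inv().apply(np.array(target)-s['eef_pos'])
    print("clock",round(s['clock'],2),"pos",s['eef_pos'].round(1),"rpy",s['tcp_rot'].round(3),"rotvec",w.round(4),"shift(now axes)",d.round(1),"shift(des axes)",Rd.inv().apply(np.array(target)-s['eef_pos']).round(1))
E
python3 - <<'E'
import pickle
from h import *
from scipy.optimize import least_squares
f,s=pickle.load(open("f4.pkl","rb"))
P=[(272,243),(282,200),(305,167),(340,142),(390,131),(440,140),(475,163),(500,195),(510,235),(278,285),(505,270)]
W=np.array([onz(f,*((np.array(p)+.5)*.64-.5),80)[:2] for p in P])
k=least_squares(lambda v:np.hypot(*(W-v[:2]).T)-v[2],[674,165,50]);print(k.x,k.fun.round(1))
from corr import corr
corr([674,165.3,333],[3.136,0,.433])
E
```

```text
[674.64226787 167.84190154  49.98291743] [ 0.1 -0.  -0.3 -0.3 -0.4  0.2  0.4  0.9  0.2  0.5 -1.2]
clock 4.85 pos [659.9 152.9 333.3] rpy [-3.132  0.028  0.43 ] rotvec [-0.0155  0.0282 -0.0031] shift(now axes) [18.  -5.4 -0.2] shift(des axes) [18.  -5.4  0.3]
```

```bash
python3 -m creep '[[-0.008,0.014,-0.0015,9,-3,0,0.7],[-0.0075,0.014,-0.0015,9.5,-3.2,5,0.7],[0,0,0,0,0,12,0.7],[0,0,0,0,0,12,0.7],[0,0,0,0,0,9,0.7],[0,0,0,0,0,0,0.7]]';python3 -c "
from corr import corr
corr([674.3,166.6,283],[3.136,0,.433])"
```

```text
clock: 5.35
eef_pos: [675.0, 162.2, 290.3]
tcp_rot: [3.134, -0.001, 0.428]
contact_force: [-0.6, -0.0, -3.2]
opening: 0.642
clock 5.35 pos [675.  162.2 290.3] rpy [ 3.134e+00 -1.000e-03  4.280e-01] rotvec [ 0.0024 -0.0013 -0.0048] shift(now axes) [ 1.2 -4.3  7.2] shift(des axes) [ 1.2 -4.3  7.3]
```

```bash
python3 -m creep '[[0,0,0,1.2,-4,4,0.7],[0,0,0,0,0,2,0.7],[0,0,0,0,0,0,0.7]]';python3 - <<'E'
from corr import corr
corr([674.3,166.6,276.6],[3.136,0,.433])
from rig import grab_frame
from h import *
f=grab_frame("side");g=grab_frame("top")
a=cv2.resize(f["color"][150:280,150:290],(560,520));b=cv2.resize(g["color"][110:240,130:190],(240,520))
cv2.imwrite("pics/s5.png",np.hstack([a,b])[:,:,::-1])
E
```

```text
clock: 5.6
eef_pos: [673.9, 165.6, 281.9]
tcp_rot: [3.134, 0.002, 0.427]
contact_force: [0.2, -0.5, -1.8]
opening: 0.636
clock 5.6 pos [673.9 165.6 281.9] rpy [3.134e+00 2.000e-03 4.270e-01] rotvec [ 0.0019  0.0019 -0.0061] shift(now axes) [ 0.8 -0.8  5.3] shift(des axes) [ 0.8 -0.7  5.3]
```

View pics/s5.png

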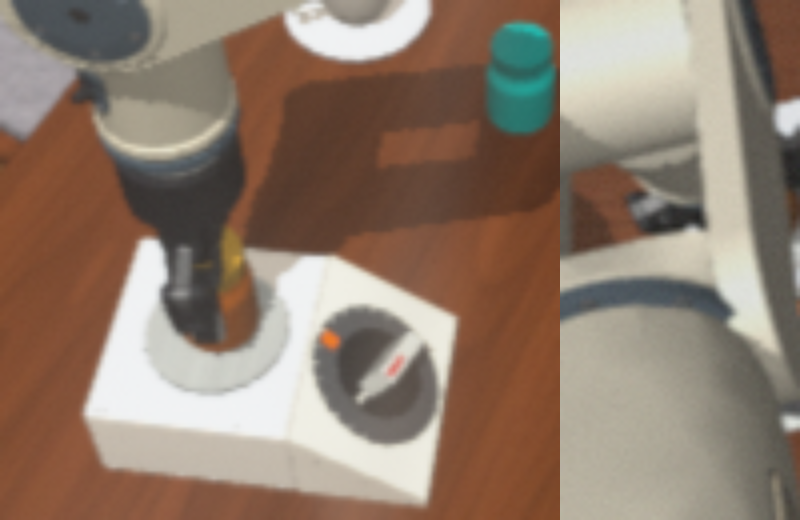

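The jar is just above the plate, centred (foot at about (230,345), plate from 145 to 290). I'll lower it slowly.

```bash
python3 -m creep '[[0,0,0,0.5,-0.5,1.5,0.7],[0,0,0,0,0,1.5,0.7],[0,0,0,0,0,1.2,0.7],[0,0,0,0,0,0,0.7]]';python3 -m creep '[[0,0,0,0,0,1.2,0.7],[0,0,0,0,0,0,0.7]]'
```

```text
clock: 6.03
eef_pos: [674.8, 166.6, 279.7]
tcp_rot: [3.134, -0.002, 0.427]
contact_force: [0.7, 0.5, -2.6]
opening: 0.643
clock: 6.2
eef_pos: [674.9, 166.7, 278.7]
tcp_rot: [3.133, -0.002, 0.427]
contact_force: [-0.6, 0.3, -2.5]
opening: 0.635
```

```bash
python3 -m creep '[[0,0,0,0,0,1.5,0.7],[0,0,0,0,0,0,0.7]]';python3 -m creep '[[0,0,0,0,0,1.5,0.7],[0,0,0,0,0,0,0.7]]'
```

```text
clock: 6.37
eef_pos: [674.9, 166.7, 277.2]
tcp_rot: [3.133, -0.002, 0.427]
contact_force: [-0.5, -0.2, -2.9]
opening: 0.638
clock: 6.53
eef_pos: [675.3, 166.7, 276.1]
tcp_rot: [3.133, -0.004, 0.427]
contact_force: [0.6, -0.2, -2.0]
opening: 0.638
```

```bash
python3 -m creep '[[0,0,0,0,0,1.5,0.7],[0,0,0,0,0,0,0.7]]'
```

```text
clock: 6.7
eef_pos: [675.5, 166.7, 276.4]
tcp_rot: [3.133, -0.004, 0.427]
contact_force: [0.4, -0.4, -3.0]
opening: 0.641
```

```bash
python3 -m creep '[[0,0,0,0,0,1.5,0.7],[0,0,0,0,0,0,0.7]]'
```

```text
clock: 6.87
eef_pos: [675.9, 166.8, 276.2]
tcp_rot: [3.133, -0.006, 0.427]
contact_force: [0.6, -0.4, -1.0]
opening: 0.639
```

```bash
python3 -m creep '[[0,0,0,0,0,1.5,0.7],[0,0,0,0,0,0,0.7]]'
python3 - <<'E'
from rig import grab_frame
from h import *
f=grab_frame("side")
cv2.imwrite("pics/s6.png",cv2.resize(f["color"][195:265,160:250],None,fx=8,fy=8,interpolation=cv2.INTER_CUBIC)[:,:,::-1])
E
```

```text
clock: 7.03
eef_pos: [676.2, 166.9, 276.2]
tcp_rot: [3.133, -0.007, 0.427]
contact_force: [0.1, -0.7, -3.2]
opening: 0.64
```

View pics/s6.png

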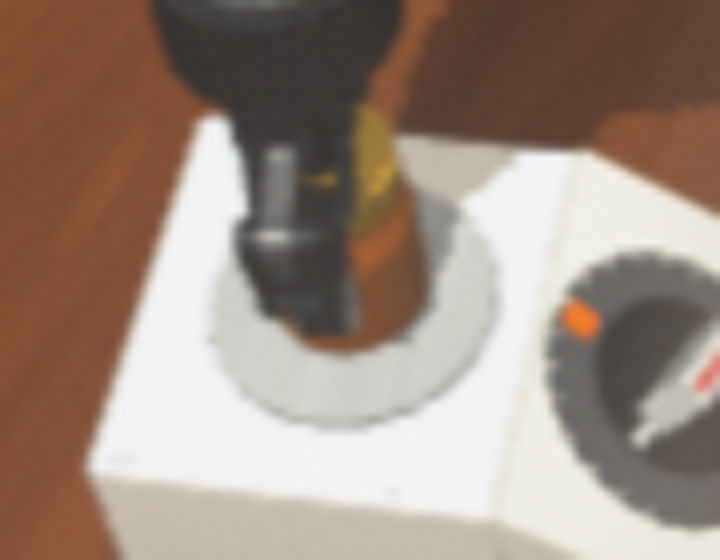

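z has stalled at 276.2 (276.6 was expected for contact) and the jar stands on the plate. I'll open the fingers.

```bash
python3 -m creep '[[0,0,0,0,0,0,0.4],[0,0,0,0,0,0,0.3],[0,0,0,0,0,0,0.1],[0,0,0,0,0,0,0],[0,0,0,0,0,0,0],[0,0,0,0,0,0,0]]';python3 -m creep '[[0,0,0,0,0,-5,0],[0,0,0,0,0,-15,0],[0,0,0,0,0,-25,0],[0,0,0,0,0,-30,0],[0,0,0,0,0,-30,0],[0,0,0,0,0,-25,0]]'
python3 - <<'E'
from rig import grab_frame
from h import *
f=grab_frame("side")
cv2.imwrite("pics/s7.png",cv2.resize(f["color"][195:280,160:270],None,fx=7,fy=7,interpolation=cv2.INTER_CUBIC)[:,:,::-1])
E
```

```text
clock: 7.58
eef_pos: [676.4, 166.9, 274.9]
tcp_rot: [3.133, -0.008, 0.427]
contact_force: [-0.2, 0.1, -0.1]
opening: 1.0
clock: 8.08
eef_pos: [673.2, 167.1, 402.8]
tcp_rot: [3.135, 0.006, 0.427]
contact_force: [0.5, 0.4, 0.1]
opening: 0.999
```

View pics/s7.png

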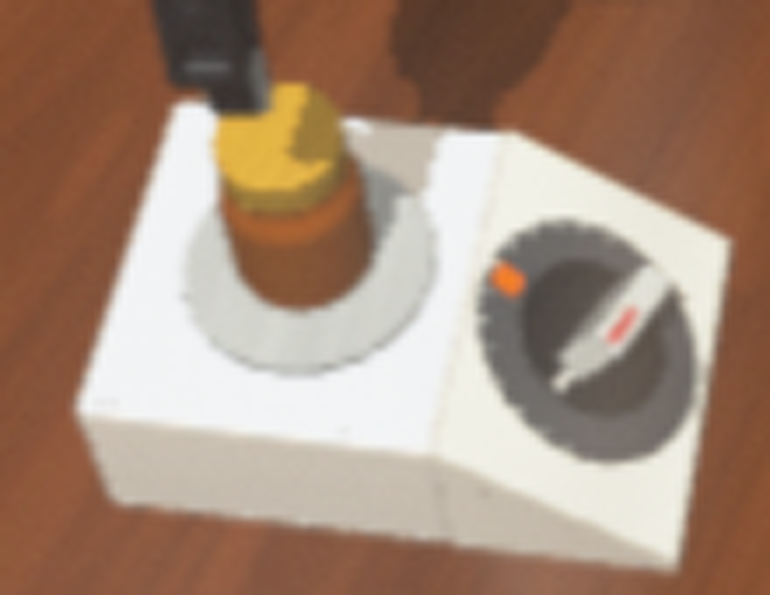

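The jar stands upright and centred (foot at about (300,300), clear plate all round). Now the dial: tilt the tool to the dial's axis, then move back.

```bash
cat > dial.py <<'E'
import numpy as np
from scipy.spatial.transform import Rotation as R
from rig import sense
WX,WY,YW=674.2,166.3,0.279
Rw=R.from_euler('z',YW); n=Rw.apply([-np.sin(np.radians(35)),0,np.cos(np.radians(35))]); u=Rw.apply([np.cos(np.radians(35)),0,np.sin(np.radians(35))]); l=Rw.apply([0,1,0])
C=Rw.apply([-110,0,44])+[WX,WY,0]
def Rdes(a): # tool x at angle a: x=u rotated by +a about tool z(-n)
    x=u; z=-n; y=np.cross(z,x); return R.from_matrix(np.c_[x,y,z])*R.from_rotvec([0,0,a])
def go(a,h,off=(0,0)):
    s=sense();Rn=R.from_euler('xyz',s['tcp_rot']);Rd=Rdes(a);t=C+n*h+u*off[0]+l*off[1]
    print("clock",round(s['clock'],2),"target",t.round(1),"pos",s['eef_pos'].round(1),"rotvec",(Rn.inv()*Rd).as_rotvec().round(4),"now-axes",Rn.inv().apply(t-s['eef_pos']).round(1),"des-axes",Rd.inv().apply(t-s['eef_pos']).round(1))
E
python3 -c "
from dial import *
go(0,270)"
```

```text
clock 8.13 target [419.6  93.4 265.2] pos [674.4 167.4 408.7] rotvec [-0.0377  0.6081  0.1458] now-axes [-262.7  -39.2  142.9] des-axes [-299.7    1.1  -34.6]
```

```bash
python3 -m creep '[[-0.0063,0.1013,0.0243,0,0,0,0],[-0.0063,0.1013,0.0243,0,0,0,0],[-0.0063,0.1013,0.0243,0,0,0,0],[-0.0063,0.1013,0.0243,0,0,0,0],[-0.0063,0.1013,0.0243,0,0,0,0],[-0.0063,0.1013,0.0243,0,0,0,0],[0,0,0,0,0,0,0]]'; python3 -c "
from dial import *
go(0,270)"
```

```text
clock: 8.72
eef_pos: [675.2, 167.5, 417.6]
tcp_rot: [-3.139, -0.649, 0.27]
contact_force: [0.0, -0.8, -0.9]
opening: 0.997
clock 8.72 target [419.6  93.4 265.2] pos [675.2 167.5 417.6] rotvec [ 0.002  -0.0386 -0.0068] now-axes [-304.1    3.1  -39.6] des-axes [-305.5    0.9  -27.8]
```

```bash
python3 -m creep '[[0,-0.0386,-0.0068,-20,0,-3,0],[0,0,0,-38,0,-4,0],[0,0,0,-38,0,-4,0],[0,0,0,-38,0,-4,0],[0,0,0,-38,0,-4,0],[0,0,0,-38,0,-3,0],[0,0,0,-38,0,-3,0],[0,0,0,-30,0,-2,0],[0,0,0,-20,0,0,0],[0,0,0,0,0,0,0]]'
python3 - <<'E'
from dial import *
go(0,270)
from rig import grab_frame
import pickle,cv2
f=grab_frame("wrist");pickle.dump((f,sense()),open("f8.pkl","wb"));cv2.imwrite("pics/w8.png",cv2.resize(f["color"][:,:,::-1],(800,600)))
E
```

```text
clock: 9.55
eef_pos: [441.0, 102.8, 283.3]
tcp_rot: [-3.131, -0.592, 0.29]
contact_force: [-1.0, 0.3, 0.5]
opening: 1.001
clock 9.55 target [419.6  93.4 265.2] pos [441.  102.8 283.3] rotvec [-0.0163  0.0192  0.0088] now-axes [-29.4   2.9   2.1] des-axes [-29.4   3.2   1.6]
```

View pics/w8.png

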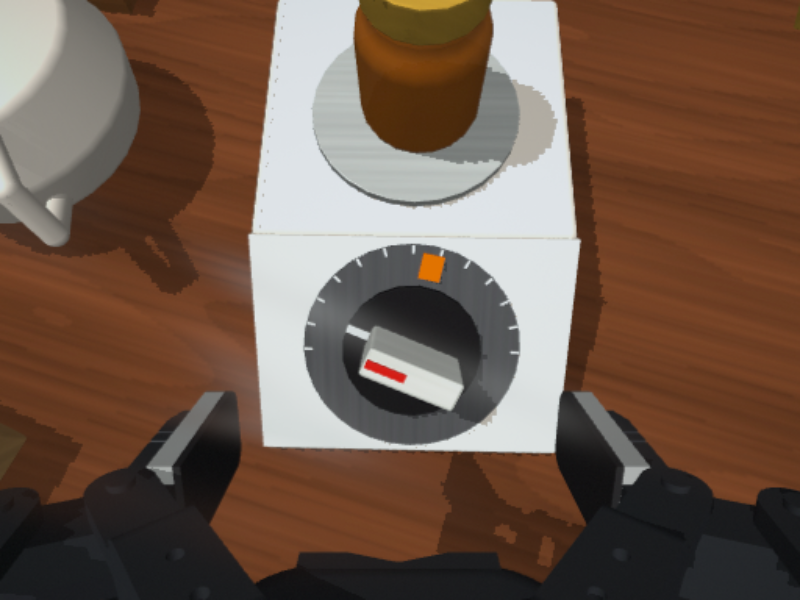

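The wrist view shows the white pointer tip at (348,328), the mark (orange) at (432,268), and the dial ring centred near (412,344). I'll compute the angles.

```bash
cat > ang.py <<'E'
import numpy as np,cv2
from h import *
import dial
def onface(f,u,v,h):
    o,d=ray(f,u,v); P=dial.C+dial.n*h; t=((P-o)@dial.n)/(d@dial.n); q=o+t*d-P; return np.array([q@dial.u,q@dial.l])
def ang(p): return np.arctan2(p[0],p[1]) # 0 = left, pi/2 = up slope (clockwise)
E
python3 - <<'E'
import pickle
from ang import *
f,s=pickle.load(open("f8.pkl","rb"))
im=f["color"];hsv=cv2.cvtColor(im,cv2.COLOR_RGB2HSV)
g=cv2.cvtColor(im,cv2.COLOR_RGB2GRAY)
# scale ring: dark region within white face
m=np.zeros_like(g);m[140:300,175:355]=(g[140:300,175:355]<130)*255
# centre from ring outline picks
P=[(304,349),(311,310),(335,273),(375,249),(412,243),(455,251),(495,283),(517,325),(519,355),(412,444),(350,428),(318,395),(480,420),(505,390)]
sc=lambda p:(np.array(p)+.5)*.64-.5
W=np.array([onface(f,*sc(p),2) for p in P])
from scipy.optimize import least_squares
k=least_squares(lambda v:np.hypot(*(W-v[:2]).T)-v[2],[0,0,50]);c=k.x[:2];print("ring centre (u,l)",k.x.round(2),k.fun.round(1))
om=cv2.inRange(hsv,(5,200,150),(15,255,255));om[:150]=0;om[190:]=0
n,l,st,ce=cv2.connectedComponentsWithStats(om);i=1+np.argmax(st[1:,4])
mk=onface(f,*ce[i],4);print("mark",mk-c,np.hypot(*(mk-c)),ang(mk-c))
for p in((348,328),(352,332),(366,335)):
    q=onface(f,*sc(p),5);print("ptr",q-c,np.hypot(*(q-c)),ang(q-c))
for p in((369,327),(459,361),(462,380),(360,358)):pass
# bar top red stripe not needed; bar top long edges
e=[onface(f,*sc(p),35) for p in((376,327),(459,358),(464,380),(450,411),(360,372))]
print(np.array(e)-c)
E
python3 - <<'E'
import pickle,cv2
f,s=pickle.load(open("f8.pkl","rb"))
cv2.imwrite("pics/w8c.png",cv2.resize(f["color"][145:295,180:350],None,fx=4.5,fy=4)[:,:,::-1][:600])
E
```

```text
ring centre (u,l) [ 1.45  2.95 51.46] [-0.3 -0.7 -0.1  0.2  0.3  0.6 -0.6  0.1  0.5  0.1  0.8  0.1 -0.3 -0.7]
mark [41.08857588 -8.56047351] 41.970856253991485 1.7761999623881994
ptr [11.74037642 29.43364816] 31.688737476639375 0.37953705315382436
ptr [ 9.77383945 27.59431205] 29.274118173178707 0.3404094352857447
ptr [ 8.3705783  21.04149527] 22.64533294465745 0.3786195270098725
[[ 23.37575217  14.64573711]
 [ 10.24109856 -19.682444  ]
 [  0.28982808 -22.2019411 ]
 [-14.34741829 -16.8910656 ]
 [  3.24265829  21.41771907]]
```

View pics/w8c.png

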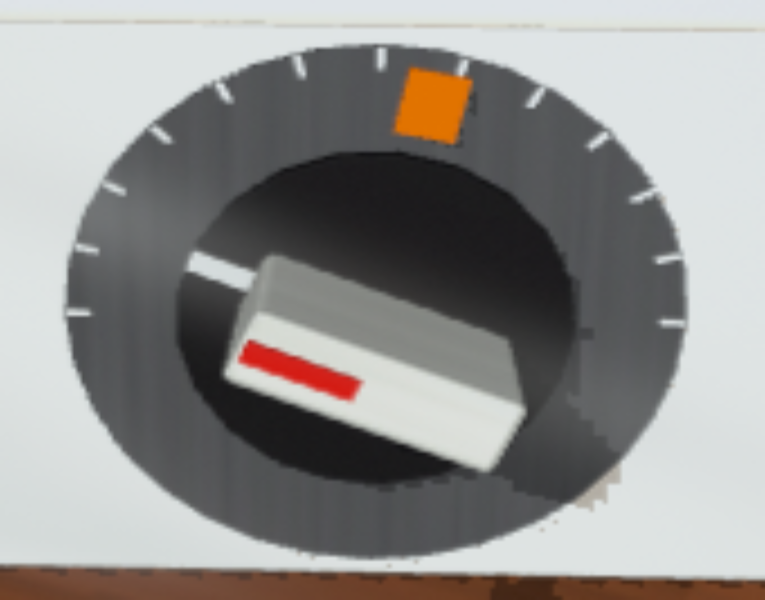

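Run:
```python
import pickle
from ang import *
f,s=pickle.load(open("f8.pkl","rb"))
cr=lambda p:(180+(p[0]+.5)/4.5-.5,145+(p[1]+.5)/4-.5)
A,B,C,D=[onface(f,*cr(p),35) for p in((262,312),(525,410),(490,470),(222,378))]
print("bar ctr",(A+B+C+D)/4,"len",np.linalg.norm(A-B),"w",np.linalg.norm(A-D),"ang",ang(A-B),ang(D-C))
o=np.array([1.45,2.95])
for p in((190,252),(188,268)):q=onface(f,*cr(p),4);print(q-o,ang(q-o))
a=onface(f,*cr((77,313)),2);b=onface(f,*cr((672,322)),2);print("0-pi ticks mid",(a+b)/2,ang(a-b))
```

```text
bar ctr [1.43804361 2.77207418] len 41.87766872146176 w 13.125813626517763 ang 0.4116882188095958 0.3871872849379284
[13.00941257 30.02804582] 0.40883098640543775
[ 9.88290543 30.4163243 ] 0.314160531625089
0-pi ticks mid [1.17806497 2.85448025] 0.002823020210018312
```

```bash
python3 -m creep '[[-0.0163,0.0192,0.0088,-20,2,1,0],[0,0,-0.12,-7,-1,0,0],[0,0,-0.12,0,0,0,0],[0,0,-0.12,0,0,0,0],[0,0,-0.12,0,0,0,0],[0,0,-0.12,0,0,0,0],[0,0,-0.12,0,0,0,0],[0,0,-0.12,0,0,0,0],[0,0,-0.12,0,0,0,0],[0,0,0,0,0,0,0]]'; python3 -c "
from dial import *
print(sense()['qpos'])
go(-1.18,230,(1.2,1.8))"
```

```text
clock: 10.43
eef_pos: [449.3, 109.0, 288.2]
tcp_rot: [2.632, -0.358, 1.353]
contact_force: [0.2, -0.2, -0.2]
opening: 0.998
[ 0.20614375  0.18943252  2.28804241  0.95641088  0.09569223 -0.41147443]
clock 10.43 target [442.1 101.7 233.1] pos [449.3 109.  288.2] rotvec [-0.0161 -0.0327 -0.2117] now-axes [-27.5 -28.5  39.7] des-axes [-19.5 -34.1  40. ]
```

```bash
python3 -m creep '[[-0.008,-0.016,-0.1,-10,-15,13,0],[-0.008,-0.016,-0.1,-10,-15,13,0],[0,0,0,0,0,10,0],[0,0,0,0,0,0,0]]'; python3 -c "
from dial import *
print(sense()['qpos'])
go(-1.18,230,(1.2,1.8))"
```

```text
clock: 10.77
eef_pos: [453.2, 112.8, 275.3]
tcp_rot: [2.616, -0.351, 1.385]
contact_force: [-0.2, -0.0, -0.6]
opening: 0.999
[ 0.21156463  0.22531106  2.29071139  1.4804261   0.08085901 -0.9618637 ]
clock 10.77 target [442.1 101.7 233.1] pos [453.2 112.8 275.3] rotvec [-0.0097 -0.0417 -0.1822] now-axes [-26.7 -25.3  26. ] des-axes [-20.6 -29.9  26.7]
```

```bash
python3 -m creep '[[0,-0.01,-0.03,-8,-9,8,0],[0,-0.01,-0.03,-8,-8,8,0],[0,-0.01,-0.03,-6,-7,7,0],[0,0,-0.03,-4,-4,3,0],[0,0,-0.03,0,0,0,0],[0,0,-0.03,0,0,0,0],[0,0,0,0,0,0,0]]'; python3 -c "
from dial import *
print(sense()['qpos'])
go(-1.18,230,(1.2,1.8))"
```

```text
clock: 11.35
eef_pos: [450.5, 110.6, 257.3]
tcp_rot: [2.58, -0.292, 1.494]
contact_force: [0.1, 0.6, -0.4]
opening: 1.0
[ 0.2065359   0.26415725  2.3080326   2.10755928  0.09905037 -1.71446559]
clock 11.35 target [442.1 101.7 233.1] pos [450.5 110.6 257.3] rotvec [-0.0056 -0.0444 -0.0632] now-axes [-16.1 -17.4  13.2] des-axes [-14.4 -18.4  13.8]
```

```bash
python3 -m creep '[[0,-0.015,-0.03,-6,-7,6,0],[0,-0.015,-0.02,-5,-6,5,0],[0,-0.01,-0.01,-4,-5,4,0],[0,-0.01,-0.01,-3,-3,3,0],[0,0,-0.01,0,0,0,0],[0,0,0,0,0,0,0]]'; python3 -c "
from dial import *
print(sense()['qpos'])
go(-1.18,230,(1.2,1.8))"
```

```text
clock: 11.85
eef_pos: [447.1, 104.8, 235.6]
tcp_rot: [2.565, -0.235, 1.526]
contact_force: [-0.4, -0.3, 0.3]
opening: 0.999
[ 0.2075594   0.31146955  2.3261874   2.69723229  0.12312435 -2.36116203]
clock 11.85 target [442.1 101.7 233.1] pos [447.1 104.8 235.6] rotvec [ 0.0013 -0.013  -0.0065] now-axes [-3.9 -5.  -1.3] des-axes [-3.8 -5.  -1.2]
```

```bash
python3 -m creep '[[0.001,-0.013,-0.006,-4,-5,-1,0],[0,0,0,0,0,0,0],[0,0,0,0,0,0,0]]'
python3 - <<'E'
from dial import *
go(-1.18,184,(1.2,1.8))
print(sense()['qpos'])
from rig import grab_frame
import pickle,cv2
f=grab_frame("wrist");pickle.dump((f,sense()),open("f9.pkl","wb"));cv2.imwrite("pics/w9.png",cv2.resize(f["color"][:,:,::-1],(800,600)))
E
```

```text
clock: 12.1
eef_pos: [443.9, 102.6, 234.7]
tcp_rot: [2.563, -0.226, 1.524]
contact_force: [-0.7, 0.2, 0.6]
opening: 0.996
clock 12.1 target [467.4 108.9 195.4] pos [443.9 102.6 234.7] rotvec [ 0.0037 -0.0046 -0.0032] now-axes [-1.5 -2.4 46.1] des-axes [-1.3 -2.2 46.1]
[ 0.2073731   0.30987676  2.33370202  2.77827294  0.12471408 -2.44540208]
```

View pics/w9.png

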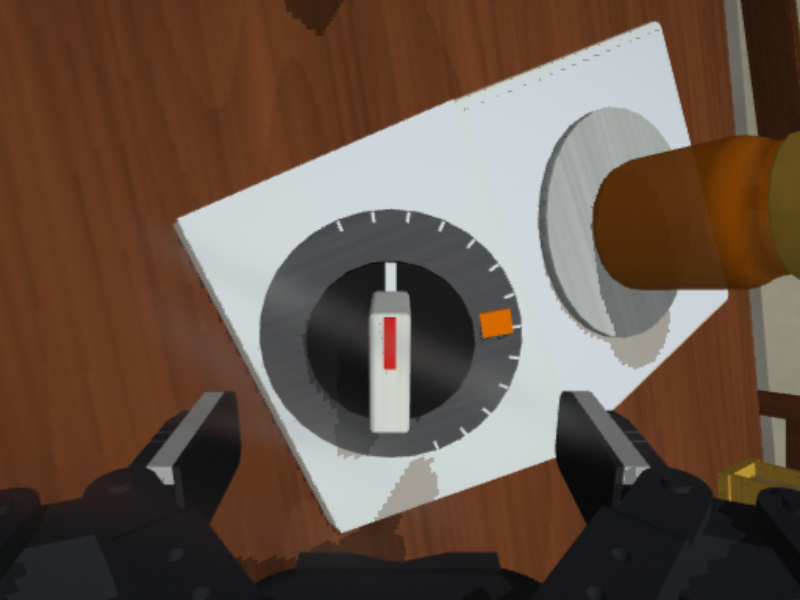

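Pointer (390,265) is straight up, so the bar is parallel to the tool x axis. The bar is at column 390 against a tool axis near 397, and the mark is at (496,323). I'll remeasure the angles from this view.

Run:
```python
import pickle
from ang import *
f,s=pickle.load(open("f9.pkl","rb"))
sc=lambda p:(np.array(p)+.5)*.64-.5
im=f["color"];hsv=cv2.cvtColor(im,cv2.COLOR_RGB2HSV)
P=[(260,335),(275,278),(310,235),(350,214),(392,208),(440,219),(485,248),(512,285),(521,335),(500,400),(455,440),(392,458),(320,435),(280,390)]
W=np.array([onface(f,*sc(p),2) for p in P])
from scipy.optimize import least_squares
k=least_squares(lambda v:np.hypot(*(W-v[:2]).T)-v[2],[0,0,50]);c=k.x[:2];print("ring",k.x.round(2),k.fun.round(1))
om=cv2.inRange(hsv,(5,200,120),(15,255,255));om[:190]=0;om[225:]=0;om[:,300:340]*=1
om[:,340:]=0
n,l,st,ce=cv2.connectedComponentsWithStats(om);i=1+np.argmax(st[1:,4]);print(ce[i]*1.5625)
mk=onface(f,*ce[i],4);print("mark",np.hypot(*(mk-c)),ang(mk-c))
for p in((390,263),(391,285)):
    q=onface(f,*sc(p),5);print("ptr",np.hypot(*(q-c)),ang(q-c))
e=[onface(f,*sc(p),35) for p in((371,314),(409,314),(409,432),(371,432))]
print("bar ctr",np.mean(e,0),"ang",ang(e[0]-e[3]),ang(e[1]-e[2]))
```

```text
ring [ 1.59  3.3  51.2 ] [ 0.4 -0.3  0.3  0.5  0.4 -0.3 -0.4  0.1 -0.3 -0.2  0.   1.2 -0.1 -1.4]
[495.49632353 322.2681781 ]
mark 41.043253725589345 1.7672492249528242
ptr 31.698213345501664 0.3793832356874906
ptr 23.267366558330902 0.38886666437238604
bar ctr [1.2793568  3.24953926] ang 0.40755944540669786 0.3880525979766263
```

```bash
python3 -m creep '[[0.003,-0.004,-0.003,-1,-2.4,8,0],[0,0,0,0,0,12,0],[0,0,0,0,0,12,0],[0,0,0,0,0,8,0],[0,0,0,0,0,3,0],[0,0,0,0,0,0,0]]'
python3 - <<'E'
from dial import *
go(-1.18,184,(1.2,1.8))
from rig import grab_frame
import cv2
f=grab_frame("wrist");cv2.imwrite("pics/w10.png",cv2.resize(f["color"][:,:,::-1],(800,600)))
E
```

```text
clock: 12.65
eef_pos: [468.9, 110.6, 199.3]
tcp_rot: [2.561, -0.228, 1.527]
contact_force: [-0.4, 0.4, 0.6]
opening: 0.997
clock 12.65 target [467.4 108.9 195.4] pos [468.9 110.6 199.3] rotvec [ 0.0058 -0.0074 -0.002 ] now-axes [-2.5 -3.   2.1] des-axes [-2.5 -3.   2.2]
```

View pics/w10.png

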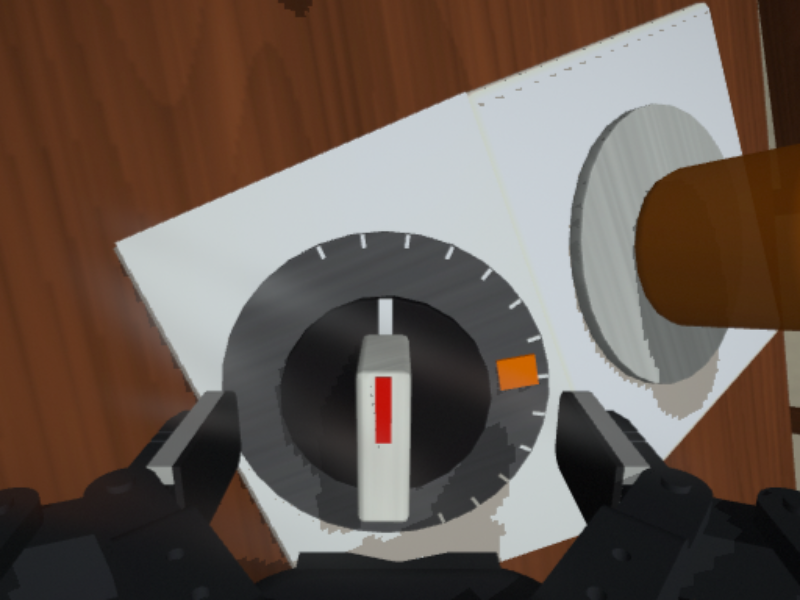

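```bash
python3 -m creep '[[0.005,-0.007,-0.002,-2.5,-3,1.5,0],[0,0,0,0,0,0,0],[0,0,0,0,0,0,0.4],[0,0,0,0,0,0,0.7]]' 35;  python3 -c "
from dial import *
go(-1.18,184,(1.2,1.8))"; python3 -m creep '[[0,0,0,0,0,0,0.9],[0,0,0,0,0,0,0.95],[0,0,0,0,0,0,0.95],[0,0,0,0,0,0,0.95]]'
python3 - <<'E'
from dial import *
go(-1.18,184,(1.2,1.8));print(sense()['qpos'])
from rig import grab_frame
import cv2
f=grab_frame("wrist");cv2.imwrite("pics/w11.png",cv2.resize(f["color"][:,:,::-1],(800,600)))
E
```

```text
clock: 13.03
eef_pos: [466.1, 108.5, 196.8]
tcp_rot: [2.566, -0.22, 1.525]
contact_force: [-0.1, 0.7, -0.3]
opening: 0.751
clock 13.03 target [467.4 108.9 195.4] pos [466.1 108.5 196.8] rotvec [ 0.0006 -0.0002  0.0001] now-axes [0.2 0.3 1.9] des-axes [0.2 0.3 1.9]
clock: 13.37
eef_pos: [466.0, 108.5, 197.5]
tcp_rot: [2.565, -0.221, 1.525]
contact_force: [-8.8, -1.2, 11.3]
opening: 0.155
clock 13.37 target [467.4 108.9 195.4] pos [466.  108.5 197.5] rotvec [ 0.0015 -0.0006 -0.0001] now-axes [0.1 0.1 2.6] des-axes [0.1 0.1 2.6]
[ 0.21192369  0.42500449  2.2990076   2.94398536  0.19758651 -2.61177649]
```

View pics/w11.png

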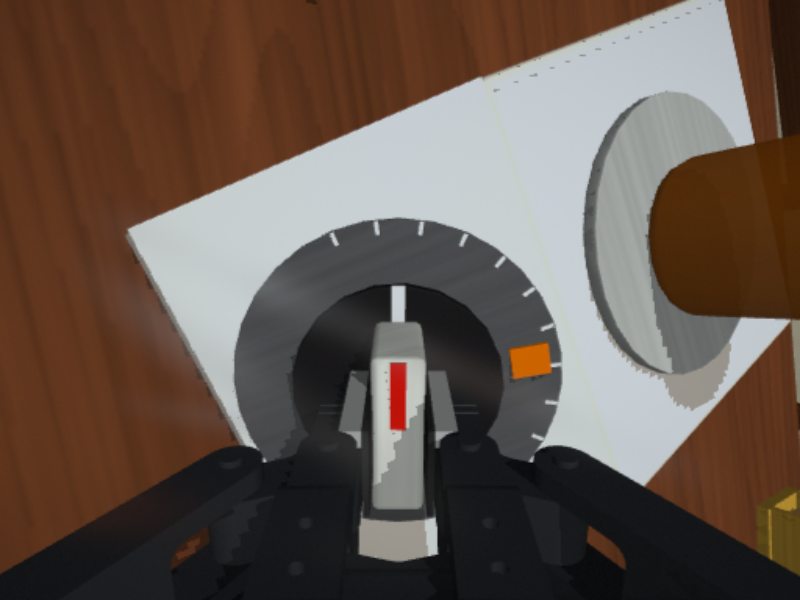

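The bar is gripped (opening 0.155 is about 13 mm). There is about 14 N outward along the axis, so I'll ease back slightly and start turning clockwise.

```bash
python3 -m creep '[[0,0,0,0,0,-1.5,0.95],[0,0,0.05,0,0,0,0.95],[0,0,0.08,0,0,0,0.95],[0,0,0.08,0,0,0,0.95],[0,0,0.08,0,0,0,0.95],[0,0,0,0,0,0,0.95]]'
python3 - <<'E'
from dial import *
go(-0.89,183,(1.2,1.8));print(sense()['qpos'],sense()['wrist_torque'])
E
```

```text
clock: 13.92
eef_pos: [466.0, 108.4, 198.1]
tcp_rot: [2.647, -0.376, 1.253]
contact_force: [0.9, 0.6, -0.2]
opening: 0.152
clock 13.92 target [468.  109.1 194.6] pos [466.  108.4 198.1] rotvec [ 0.0005 -0.0004 -0.0124] now-axes [-0.1 -0.3  4. ] des-axes [-0.1 -0.3  4. ]
[ 0.2116671   0.42342828  2.29843226  2.94047586  0.19453278 -2.30616315] [-0.01170675  0.23885544 -0.03279959]
```

```bash
python3 -m creep '[[0,0,0.08,0,0,0,0.95],[0,0,0.1,0,0,0,0.95],[0,0,0.1,0,0,0,0.95],[0,0,0.1,0,0,0,0.95],[0,0,0.1,0,0,0,0.95],[0,0,0.1,0,0,0,0.95],[0,0,0.1,0,0,0,0.95],[0,0,0.08,0,0,0,0.95],[0,0,0,0,0,0,0.95]]'
python3 - <<'E'
from dial import *
go(0.202,187,(1.2,1.8));print(sense()['qpos'],sense()['wrist_torque'])
from rig import grab_frame
import cv2
f=grab_frame("wrist");cv2.imwrite("pics/w12.png",cv2.resize(f["color"][:,:,::-1],(800,600)))
E
```

```text
clock: 14.67
eef_pos: [466.3, 108.0, 198.2]
tcp_rot: [3.067, -0.608, 0.409]
contact_force: [-1.1, 1.0, 0.1]
opening: 0.153
clock 14.67 target [465.8 108.5 197.9] pos [466.3 108.  198.2] rotvec [ 0.0005 -0.0007  0.3085] now-axes [-0.4 -0.7  0. ] des-axes [-0.6 -0.5  0. ]
[ 0.21074514  0.42327231  2.29804402  2.93987716  0.19403339 -1.5352046 ] [-0.02888905  0.24862258 -0.02602896]
```

View pics/w12.png

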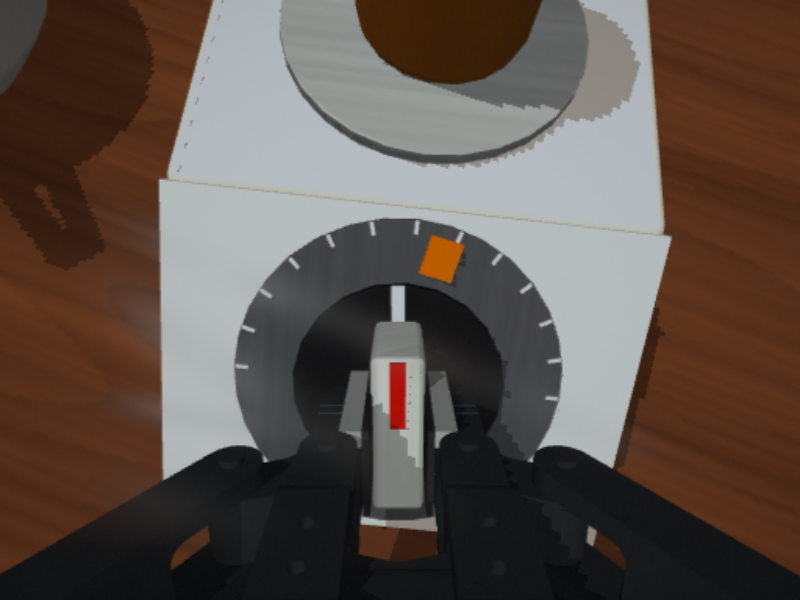

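```bash
python3 -m creep '[[0,0,0.09,0,0,0,0.95],[0,0,0.09,0,0,0,0.95],[0,0,0.09,0,0,0,0.95],[0,0,0,0,0,0,0.95],[0,0,0,0,0,0,0.95]]'
cat > chk.py <<'E'
from ang import *
from rig import grab_frame,sense
import sys,pickle
from scipy.optimize import least_squares
def measure(name,c):
    f=grab_frame("wrist");im=f["color"];pickle.dump((f,sense()),open(name+".pkl","wb"))
    cv2.imwrite("pics/%s.png"%name,cv2.resize(im[:,:,::-1],(800,600)))
    hsv=cv2.cvtColor(im,cv2.COLOR_RGB2HSV);om=cv2.inRange(hsv,(5,200,110),(15,255,255))
    n,l,st,ce=cv2.connectedComponentsWithStats(om)
    for i in range(1,n):
        if st[i,4]<60: continue
        mk=onface(f,*ce[i],4)-c
        if 36<np.hypot(*mk)<48: print("mark px",ce[i]*1.5625,"r",np.hypot(*mk).round(1),"ang",ang(mk).round(3))
    return f
E
python3 - <<'E'
import dial
dial.go(0.202,187,(1.2,1.8))
from chk import *
measure("w13",np.array([1.5,3.1]))
E
```

```text
clock: 15.13
eef_pos: [466.4, 107.8, 198.2]
tcp_rot: [-3.041, -0.604, 0.102]
contact_force: [-0.3, -0.4, 0.9]
opening: 0.154
clock 15.13 target [465.8 108.5 197.9] pos [466.4 107.8 198.2] rotvec [ 0.0006 -0.0007  0.0565] now-axes [-0.6 -0.7  0. ] des-axes [-0.7 -0.6  0. ]
mark px [405.83072451 251.63517442] r 42.0 ang 1.785
```

View pics/w13.png

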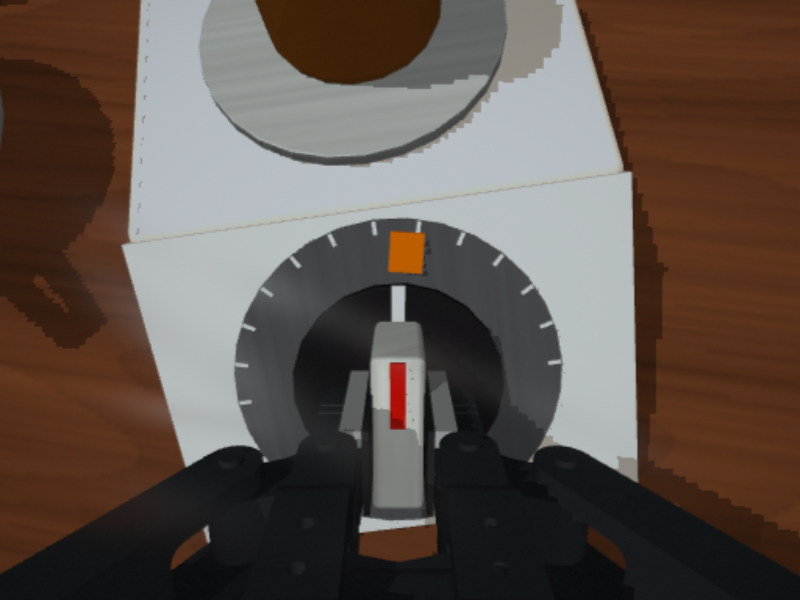

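The pointer (398,288) is about 7 px (about 2 mm) left of the mark's middle (406,252). That leaves about 0.055 rad.

```bash
python3 -m creep '[[0,0,0.03,0,0,0,0.95],[0,0,0.027,0,0,0,0.95],[0,0,0,0,0,0,0.95],[0,0,0,0,0,0,0.95]]'
python3 - <<'E'
import dial
dial.go(0.202,187,(1.2,1.8))
from chk import *
f=measure("w14",np.array([1.5,3.1]))
cv2.imwrite("pics/w14c.png",cv2.resize(f["color"][130:250,190:330],None,fx=5,fy=5)[:,:,::-1])
E
```

```text
clock: 15.52
eef_pos: [466.4, 107.8, 198.2]
tcp_rot: [-3.004, -0.598, 0.037]
contact_force: [-0.3, 0.4, 0.1]
opening: 0.154
clock 15.52 target [465.8 108.5 197.9] pos [466.4 107.8 198.2] rotvec [ 0.0007 -0.0006  0.0025] now-axes [-0.7 -0.7  0.1] des-axes [-0.7 -0.7  0.1]
mark px [398.27576248 250.9646488 ] r 42.1 ang 1.787
```

View pics/w14c.png

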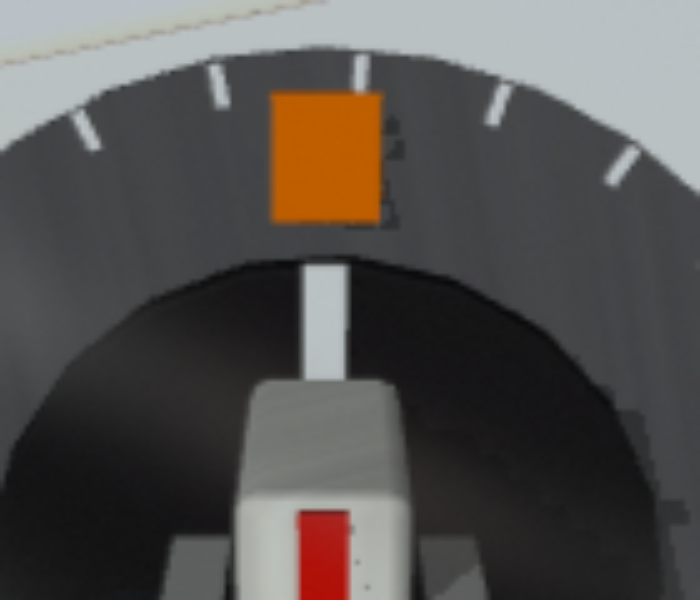

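The pointer (325,270) lines up with the middle of the mark (326,158). I'll release, retract along the axis and check.

```bash
python3 -m creep '[[0,0,0,0,0,0,0.9],[0,0,0,0,0,0,0.7],[0,0,0,0,0,0,0.3],[0,0,0,0,0,0,0],[0,0,0,0,0,0,0],[0,0,0,0,0,-8,0],[0,0,0,0,0,-20,0],[0,0,0,0,0,-25,0],[0,0,0,0,0,-20,0],[0,0,0,0,0,0,0]]'
python3 - <<'E'
from chk import *
f=measure("w15",np.array([1.5,3.1]))
g=grab_frame("side")
cv2.imwrite("pics/s15.png",cv2.resize(g["color"][150:290,130:320],None,fx=4,fy=4,interpolation=cv2.INTER_CUBIC)[:,:,::-1])
E
```

```text
clock: 16.4
eef_pos: [427.4, 97.0, 254.4]
tcp_rot: [-3.006, -0.596, 0.041]
contact_force: [1.3, -0.2, -0.5]
opening: 1.002
mark px [398.41269841 216.27604167] r 41.8 ang 1.784
```

View pics/w15.png

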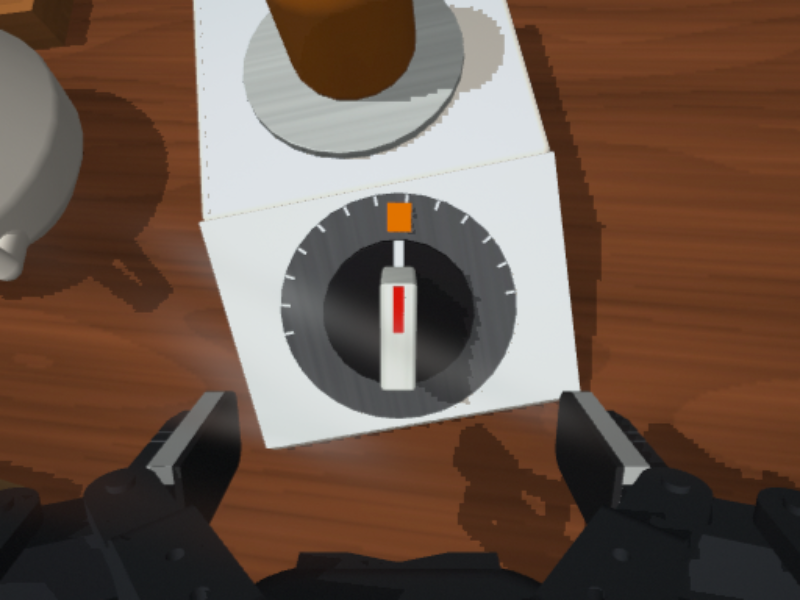

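View pics/s15.png

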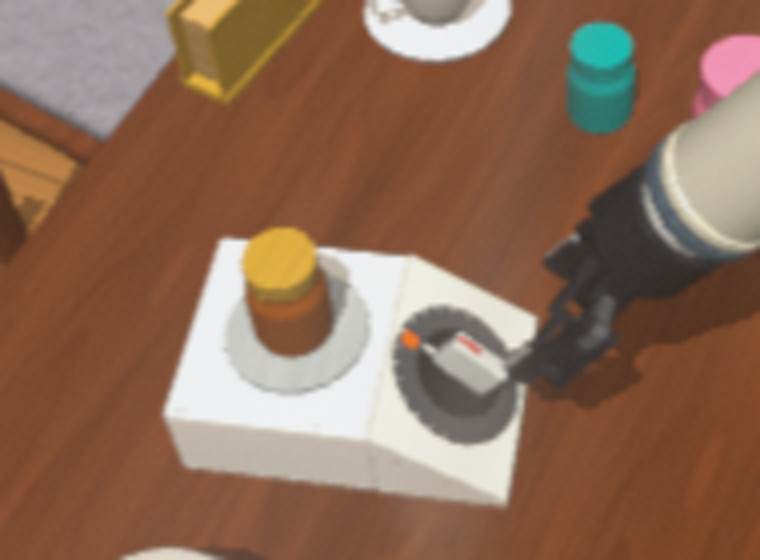

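The wrist view shows the pointer (398,243) on the mark's middle (398,216). The side view shows the jar upright in the middle of the plate at (290,300), with the gripper clear of everything. I'll let it settle and hand in.

```bash
python3 -m creep '[[0,0,0,0,0,0,0],[0,0,0,0,0,0,0],[0,0,0,0,0,0,0],[0,0,0,0,0,0,0]]'; python3 -c "
from rig import job
print(job.sign_off())"
```

```text
clock: 16.83
eef_pos: [429.4, 97.6, 251.6]
tcp_rot: [-3.005, -0.594, 0.039]
contact_force: [-0.8, -0.1, 0.1]
opening: 0.995
the job is handed in; nothing more can be done
None
```

I stood the small amber honey jar on the warmer's plate, turned the dial clockwise about 1.4 rad onto the orange mark, let go, backed off and handed in at 16.8 s.

**Last checks:**
- **Dial:** after release, the pointer and the middle of the mark share the same image column (398).
- **Jar:** it stands upright, with clear plate all round its foot.
- **Robot:** the gripper is open, clear of everything, and reads no real contact force.
- **Tea things:** they were never approached closely. I did not measure their positions again at the end.

**What disagreed:**
- The wrist camera placed the warmer 2–3 mm further left than the two fixed cameras did. I used a value in between.
- At set-down the force reading barely changed. I judged contact from the height stalling at 276.2 mm, against 276.6 mm expected, and from the side picture.
- Closing on the dial bar briefly gave about 14 N along the dial's axis. I eased back before turning and the force disappeared.

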